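Read the covered code plate with the hand reader

TASK

Log the job on the small grey desk: turn its hinged metal cover right over towards you until it lies open on the bench, then take the hand reader from its black cradle and aim its window squarely at the middle of the dotted code plate from about 8 cm away, holding it quite still there for about two seconds without bumping the desk. Then set the reader back in its cradle as it was, resting on both saddles, leave the cover open, and do not disturb the other things on the bench.

Things in the scene. Friction and masses are not known exactly. Their poses are not given: they have to be found in the camera images.
- desk: Small grey folded-sheet desk, 100 x 116 mm on the bench, fixed to it. Origin: centre of its underside, on the bench. Its x axis points to the high back, -x to the low front, which faces roughly towards the robot; z up. A flat deck slopes up from 18 mm high at x = -40 mm to 85 mm high at x = +40 mm (40 degrees), 110 mm wide in y. (Beware: a fixed lamp hood hangs 0.2 to 0.3 m above the far right part of the bench, beyond x = 0.63 m and to the right of y = -0.24 m.)
- code_plate: White square plate, 40 x 40 mm and 1.5 mm thick, with a pattern of black dots, in the middle of the sloping deck, hidden by the cover until that is opened. Origin: centre of its underside, 52 mm above the bench; z axis: outward normal of the plate (40 degrees from vertical, towards the desk's front); x axis points up the slope.
- leaf (a joint): Cover of the desk: flat aluminium plate 112 mm wide, 4 mm thick, reaching 128 mm from its hinge, lying on the deck at the start. The hinge runs along the desk's y axis at its low front edge. Value in rad: 0 = closed on the deck (about 40 degrees up from horizontal), 2.4 = stop, turned right over towards the front, lying nearly flat just above the bench. Friction (about 0.09 N m) holds it at any angle.
- leaf_hinge (a point): Middle of the cover's hinge line, at x = -45 mm, z = 22.5 mm in the desk's frame.
- leaf_edge (a point): Middle of the cover's free edge, a rolled rim 8 mm thick, 124 mm from the hinge line. Closed, it stands about 10 mm beyond the back of the deck, 104 mm above the bench, with free space behind it, so that it can be pulled up and over from behind.
- reader: Grey hand reader: a bar 125 mm long (from x = -70 to +55 mm), 34 mm wide (y), 32 mm high, with a head 46 mm long and 38 mm wide at its +x end that is bent down 70 degrees. Mass about 0.16 kg. Origin: centre of the underside of the grip (dark band), between the cradle's saddles; x along the bar towards the head, z up. Grip it across y at the origin, 16 to 24 mm above the underside.
- reader_window: The reader's small glass window on the end face of the head; origin in its centre, at x = +84 mm, z = -20 mm in the reader's frame. Its x axis is the line of sight, out of the window, 70 degrees below the bar's x axis; its y axis is the reader's y.
- cradle: Black cradle fixed on the bench, 125 x 70 mm, base 10 mm high, with two U saddles (centred at x = -50 and x = +42 mm, each 18 mm long) on whose floors, 42 mm above the bench, the reader's bar rests with some 6 mm play at each side (flared cheeks, up to 52 mm above the bench). Between the saddles are 74 mm free, down to 10 mm above the bench, for the fingers. x axis: the direction in which the reader points when it lies there. Origin: centre of the underside.
- cradle_seat (a point): Where the reader's origin belongs when it rests in the cradle, 42 mm above the bench.
- spool: Bystander: thread spool, 24 mm across, 30 mm high. Origin at its underside.
- black_tape: Bystander: roll of black tape, 60 mm across, 18 mm high. Origin at its underside.
- plaster_jar: Bystander: white plastic jar, 104 mm across, 88 mm high. Origin at its underside.
- emery_stick: Bystander: flat emery stick, 200 x 22 x 7 mm. Origin at its underside.
- bar_rouge: Bystander: polishing bar, 108 x 35 x 32 mm. Origin at its underside.
- loupe: Bystander: small black loupe, 39 x 21 x 21 mm. Origin at its underside.

How it is judged:
By the outcome, as a careful person would: the job done as asked, in the order asked, and still so for the second after the job is handed in, with the robot touching nothing.
It also fails if it takes over 72 s, if anything falls off the work surface, if the arm or the gripper's body presses on something with over 40 N, if the wrist force passes 120 N, or if a joint passes its speed limit or range.

ROBOT

A 6-joint arm with a two-finger parallel gripper is mounted at the origin on a cart in front of the work surface, level with it; the furniture and walls round the work are solid. World frame = base frame: x ahead of the robot, y to its left, z up, the work surface at z = 0. Lengths are in mm, angles in rad, forces in N, time in s.
With the tool pointing down it reaches from about 350 to 975 mm from the base axis. Payload 7.1 kg.
Tool frame: the origin (TCP) lies on the front face of the gripper's body, between the roots of the fingers; the fingertips stand 80 mm ahead of it and the grasp point (between the pads) lies 61 mm ahead of it (env.tips_ahead is the distance from the TCP to the fingertips, in mm); z points along the fingers, y is the direction in which the jaws open and shut (so a half turn about z gives the same grasp; the last joint's range is limited). The gripper opens to 88 mm and grips with 3 to 60 N. Pads are 20 mm wide; open, the fingers measure 115 mm over their backs; the gripper's body (75 mm by 178 mm) begins 61 mm behind the grasp point.
Start: joints at [-1.161, 0.423, 1.63, -0, 1.089, -0.019], TCP at [259.877, -568.392, 302.675] pointing down, gripper open.
Joint ranges: [-3, 3], [-0.9, 2.11], [0.09, 2.58], [-1.31, 4.45], [0.11, 2.69], [-2.54, 2.54]. Speed limits (rad/s): [2.39, 2.39, 3.01, 3.14, 3.14, 3.14].

INTERFACE

Orientations are given as a unit quaternion [x, y, z, w].
In Python, from station import env, set_gripper, viewer, workorder gives the robot as it stands. Calls block until the motion is done:
- env.reach(position, orientation): joint-space move of the TCP to a pose.
- env.move_l(position, rot=None, rate=150, f_stop=None): straight line of the TCP; rot=None keeps the orientation; rate is the mean speed in mm/s. With f_stop (N) it stops when the force on the tool has changed by that much, and returns True; else False.
- env.move_joints(angles): joint-space move.
- set_gripper(opening): finger opening in mm; the grip force is fixed at half the most; returns when the fingers have stopped.
- env.hold(seconds).
- env.ik(position, orientation): joint angles nearest the present ones, or None.
- env.read_state(): the state.
- viewer.camera(name): name is "scene" or "top" or "wrist"; returns the picture (480x640x3 uint8, blue, green, red); there is no depth.
- viewer.camera_params(name): a dict with "fx", "fy", "cx", "cy" (pixels), "pose" (4x4, takes a point from camera to world coordinates); the wrist camera has in their place "tool_from_camera" (4x4, takes a point from camera to tool coordinates, whose origin is the TCP and whose axes are the flange's). Camera axes: x right, y up, looking along -z (the intrinsics and any distortion apply to the point x, -y, -z); pixel columns grow to the right and rows downward; lengths in mm; the calibration is good to about 2 mm. A picture is of the moment at which its call begins: read the wrist's pose just before it. camera_params takes no time and is no camera call.
A pose or a line that the arm cannot do raises env.IKError and nothing moves.
- workorder.sign_off(): hands the job in, once; it reports no verdict.
The state is a dict: "time_s": time; "qpos": joint angles; "dq": joint speeds; "tau": joint torques, N m; "tool_pos": TCP position; "orientation": TCP orientation; "force": force on the tool from outside, world axes, zero at the start; "wrist_torque": the same for the moment, N m; "width": finger opening in mm.
Only numpy, scipy, OpenCV 4.12 (cv2) and the standard library are available. Lean on these libraries where they do the work, as an engineer would, in place of code of your own. Each camera call takes 0.05 s, during which the arm holds its last target.

## Working session

There is one attempt and no reset: what is moved stays moved. The work goes in short steps, each a Python script; the robot and the scene stay as the last script left them, time stands still between calls to the robot, and variables do not carry over. Pictures are saved under pics/ and viewed, and the job is handed in when it is done.

```bash
ls; mkdir -p pics
python3 - <<'E'
from station import env, set_gripper, viewer, workorder
import cv2
for n in ["scene","top","wrist"]:
    cv2.imwrite(f"pics/{n}0.png",viewer.camera(n)); p=viewer.camera_params(n); print(n,p)
s=env.read_state(); print(s)
E
```

```text
pics
scene {'fx': 443.5951221183263, 'fy': 443.5951221183263, 'cx': 322.91530975628183, 'cy': 237.58837777123094, 'pose': array([[-7.26511641e-01,  4.18133972e-01, -5.45293330e-01,
        -2.08318308e+01],
       [-6.87092738e-01, -4.52653234e-01,  5.68338472e-01,
         6.01013900e+02],
       [-9.18716633e-03,  7.87571604e-01,  6.16154660e-01,
         7.44394721e+02],
       [ 0.00000000e+00,  0.00000000e+00,  0.00000000e+00,
         1.00000000e+00]])}
top {'fx': 601.2329917224095, 'fy': 601.2329917224095, 'cx': 305.26197233618296, 'cy': 250.10931904399112, 'pose': array([[ 1.45645801e-02,  9.85014193e-01, -1.71857244e-01,
         2.58976723e+02],
       [-9.99788668e-01,  1.18524312e-02, -1.67970177e-02,
         6.92860116e-01],
       [-1.45083747e-02,  1.72065567e-01,  9.84978653e-01,
         1.76157180e+03],
       [ 0.00000000e+00,  0.00000000e+00,  0.00000000e+00,
         1.00000000e+00]])}
wrist {'fx': 378.6344087085951, 'fy': 378.6344087085951, 'cx': 321.8973828004504, 'cy': 234.91117231437505, 'tool_from_camera': array([[-1.00103458e-03,  9.56943329e-01,  2.902730
[... 265 characters left out ...]
       1.00000000e+00]])}
{'time_s': 0.15, 'qpos': array([-1.16096545e+00,  4.23669776e-01,  1.63048853e+00, -4.32137743e-06,
        1.08860728e+00, -1.89794639e-02]), 'dq': array([ 0.00122761, -0.00229616, -0.00442864,  0.00048979,  0.00024171,
        0.00035158]), 'tau': array([ 1.24377217e-03, -5.44986784e+01, -2.73918486e+01,  6.44626748e-02,
        2.03343382e-02, -6.21496702e-05]), 'tool_pos': array([ 259.77057139, -568.09384857,  302.08760719]), 'orientation': array([ 9.77102745e-01,  2.12767199e-01, -1.15760264e-04, -5.74933804e-04]), 'force': array([-0.5989934 ,  0.24933619, -0.13347896]), 'wrist_torque': array([-0.00114585,  0.05465981,  0.01162299]), 'width': 87.72945070974963}
```

View pics/scene0.png

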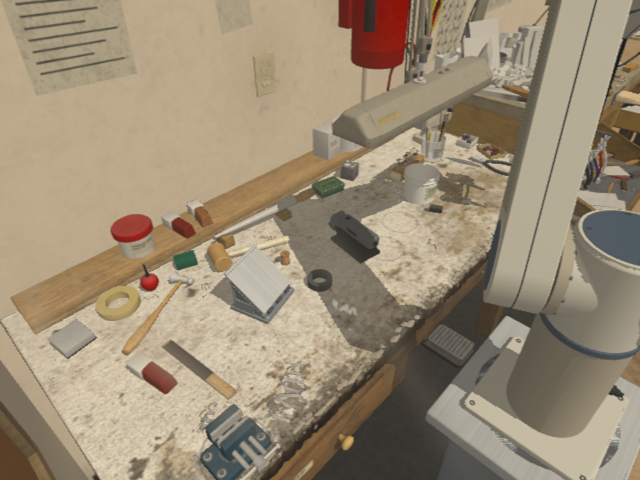

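View pics/top0.png

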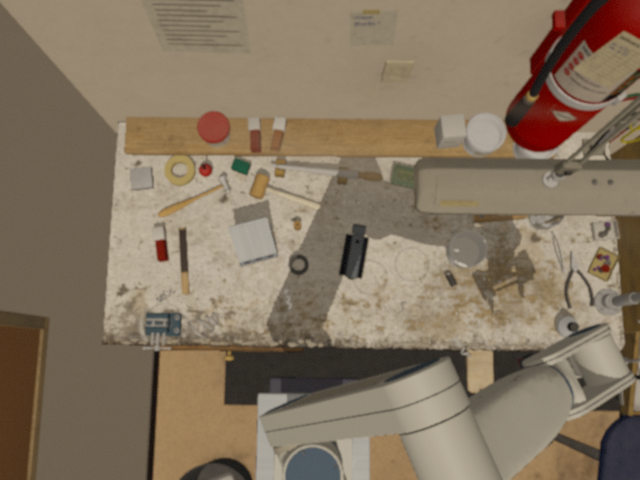

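View pics/wrist0.png

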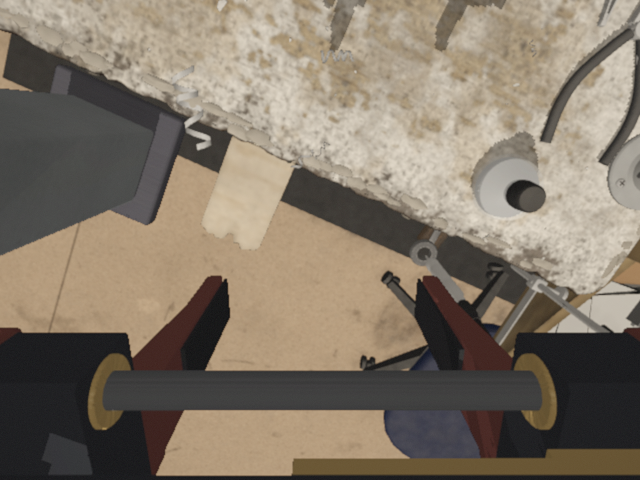

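The desk appears at top-view pixel ≈(254,240), with its lid's free edge towards the back. The cradle with the reader is at ≈(354,252), head pointing away from the robot. The tape is at (299,264), the spool at (297,224) and the jar at (466,248). I'll enlarge these.

```bash
cat > h.py <<'E'
import numpy as np, cv2
from scipy.spatial.transform import Rotation as R
from station import env, set_gripper, viewer, workorder
def ray(par,uv,T=None):
    T=par['pose'] if T is None else T
    d=np.array([(uv[0]-par['cx'])/par['fx'],-(uv[1]-par['cy'])/par['fy'],-1.])
    return T[:3,3],T[:3,:3]@d
def onz(par,uv,z,T=None):
    o,d=ray(par,uv,T); return o+d*(z-o[2])/d[2]
def proj(par,p,T=None):
    T=par['pose'] if T is None else T
    q=T[:3,:3].T@(np.asarray(p,float)-T[:3,3])
    return np.array([par['cx']+par['fx']*q[0]/-q[2], par['cy']+par['fy']*(-q[1])/-q[2]])
def toolT(s):
    T=np.eye(4);T[:3,:3]=R.from_quat(s['orientation']).as_matrix();T[:3,3]=s['tool_pos'];return T
def quat(z,y):
    z=np.array(z,float);z/=np.linalg.norm(z);y=np.array(y,float);y-=z*(y@z);y/=np.linalg.norm(y)
    return R.from_matrix(np.c_[np.cross(y,z),y,z]).as_quat()
def crop(img,x0,y0,w,h,k,name):
    cv2.imwrite(name,cv2.resize(img[y0:y0+h,x0:x0+w],None,fx=k,fy=k,interpolation=cv2.INTER_CUBIC))
E
python3 - <<'E'
import cv2
from h import crop
t=cv2.imread('pics/top0.png');s=cv2.imread('pics/scene0.png')
crop(t,220,190,160,110,5,'pics/topc.png'); crop(s,210,190,180,140,4,'pics/scenec.png')
E
```

```text
(no output)
```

View pics/topc.png

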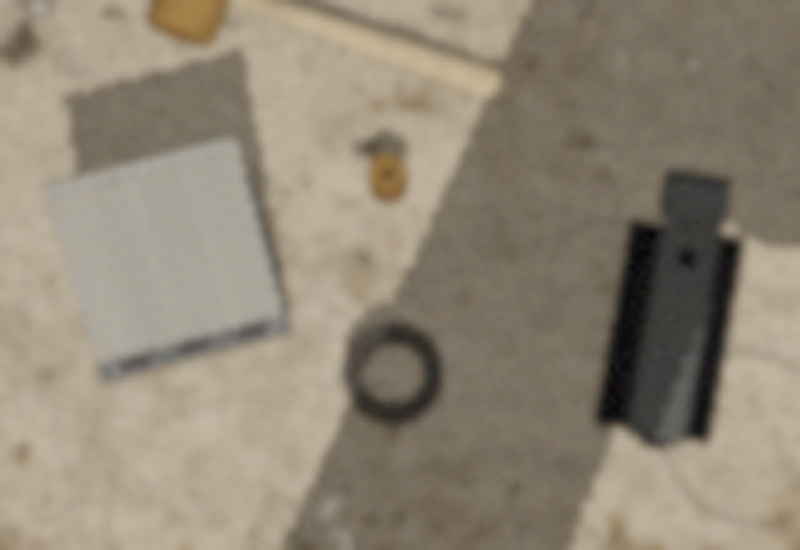

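View pics/scenec.png

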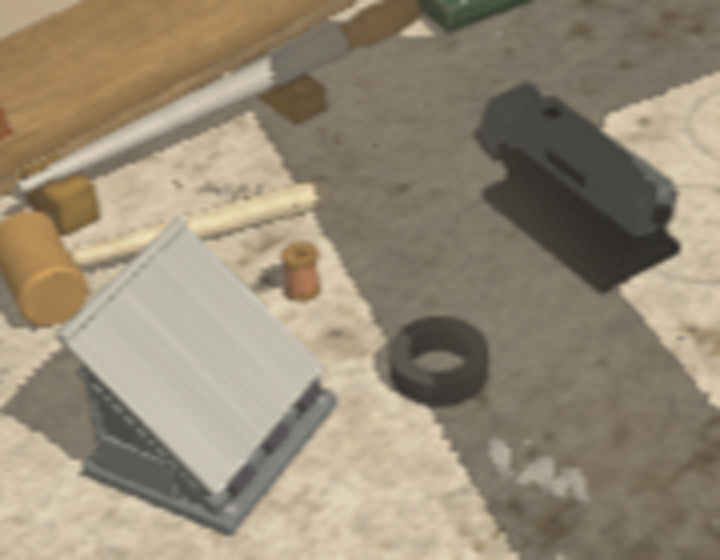

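```bash
cat > fit0.py <<'E'
from h import *
from scipy.optimize import least_squares
T=viewer.camera_params('top');S=viewer.camera_params('scene')
tc=lambda u,v:(220+u/5,190+v/5); sc=lambda u,v:(210+u/4,190+v/4)
desk=[(T,(53,56,106),tc(45,186)),(T,(53,-56,106),tc(239,136)),(T,(-50,58,0),tc(105,380)),(T,(-50,-58,0),tc(289,330)),
(S,(53,56,106),sc(60,335)),(S,(53,-56,106),sc(180,220)),(S,(-50,-58,0),sc(335,400)),(S,(-50,58,0),sc(230,533))]
def W(p,q): c,s=np.cos(p[2]),np.sin(p[2]); return np.array([p[0]+c*q[0]-s*q[1],p[1]+s*q[0]+c*q[1],q[2]])
def fit(obs,x0):
    f=lambda p:np.concatenate([proj(c,W(p,q))-uv for c,q,uv in obs])
    r=least_squares(f,x0); print(np.round(r.x,3),np.degrees(r.x[2])); print(np.round(r.fun.reshape(-1,2),1).tolist()); return r.x
if __name__=='__main__':
    print(onz(T,(254,240),50))
    fit(desk,[600,100,0])
    # reader: world seat z=42; cradle-frame
    cr=[(T,(62,35,10),tc(632,222)),(T,(62,-35,10),tc(742,238)),(T,(-62,-35,10),tc(705,440)),(T,(-62,35,10),tc(598,420)),(S,(-62,35,0),sc(605,290))]
    fit(cr,[600,-80,0])
    for n,uv,z in [('spool',tc(387,175),30),('tape',tc(395,372),18),('jar',(466,248),88),('loupe',(450,278),20)]: print(n,onz(T,uv,z))
E
python3 fit0.py
```

```text
[585.600274   179.10021692  50.        ]
[5.77881e+02 1.76870e+02 2.71000e-01] 15.526277062239162
[[0.0, -1.1], [-0.3, -1.0], [0.4, 0.7], [1.5, 0.8], [-1.3, -0.3], [-1.0, -1.0], [1.5, 1.0], [0.6, 1.4]]
[ 5.49163e+02 -1.14281e+02 -1.55000e-01] -8.86195049762607
[[-0.5, -0.8], [0.8, -0.2], [1.8, 0.4], [-0.4, 0.4], [-0.9, 1.8]]
spool [635.90415637  54.47781003  30.        ]
tape [520.43348139  48.17048637  18.        ]
jar [ 562.45690609 -423.43885942   88.        ]
loupe [ 485.60925091 -391.57200213   20.        ]
```

Run:
```python
from h import *
q=quat((0,0,-1),(0,-1,0))
for n,p in [('wr',(430,-112,330)),('wd',(430,160,330))]:
    env.reach(p,q); s=env.read_state(); im=viewer.camera('wrist'); cv2.imwrite(f'pics/{n}.png',im); np.savez(f'{n}.npz',T=toolT(s)); print(n,s['time_s'],s['qpos'],s['tool_pos'])
```

```text
wr 1.925 [-2.82477613e-01  1.16122240e-01  1.98468851e+00 -1.42801229e-04
  1.04050423e+00  1.28877340e+00] [ 430.18982335 -112.49611655  330.05761358]
wd 3.0333 [ 3.28841956e-01  1.39363164e-01  1.95746659e+00 -4.02992016e-04
  1.04498671e+00  1.90022800e+00] [430.21066898 159.29058289 329.90246972]
```

View pics/wr.png

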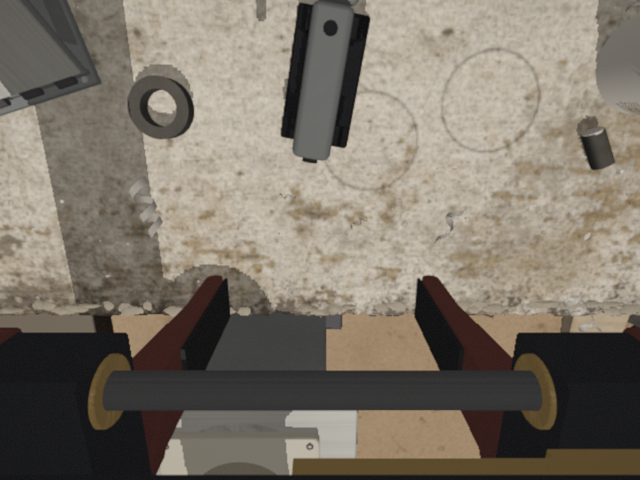

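View pics/wd.png

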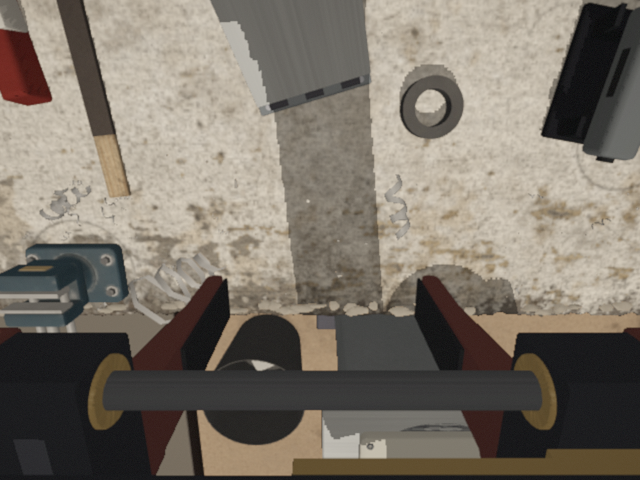

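The wrist pictures look too near the front edge: the desk and the reader are cut off at the top. I'll retake them 90 mm further forward.

Run:
```python
from h import *
q=quat((0,0,-1),(0,-1,0))
for n,p in [('wd2',(530,130,340))]:
    env.reach(p,q); env.hold(0.1); s=env.read_state(); im=viewer.camera('wrist'); cv2.imwrite(f'pics/{n}.png',im); np.savez(f'{n}.npz',T=toolT(s)); print(n,s['time_s'],s['tool_pos'])
crop(im,160,0,400,300,2,'pics/wd2c.png')
```

```text
wd2 3.6833 [529.14014742 129.3291599  339.56042558]
```

View pics/wd2.png

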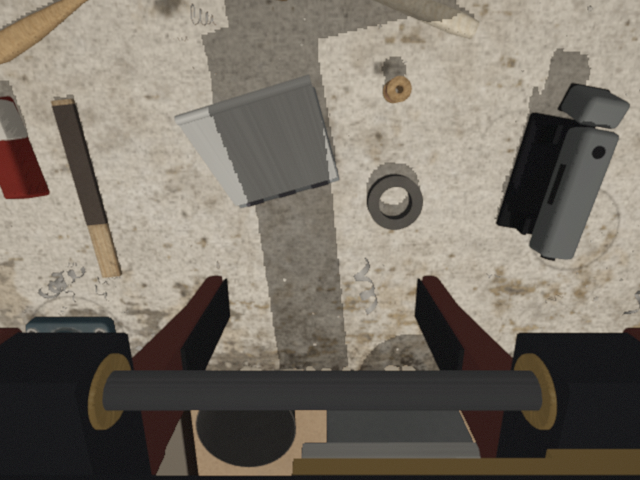

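View pics/wd2c.png

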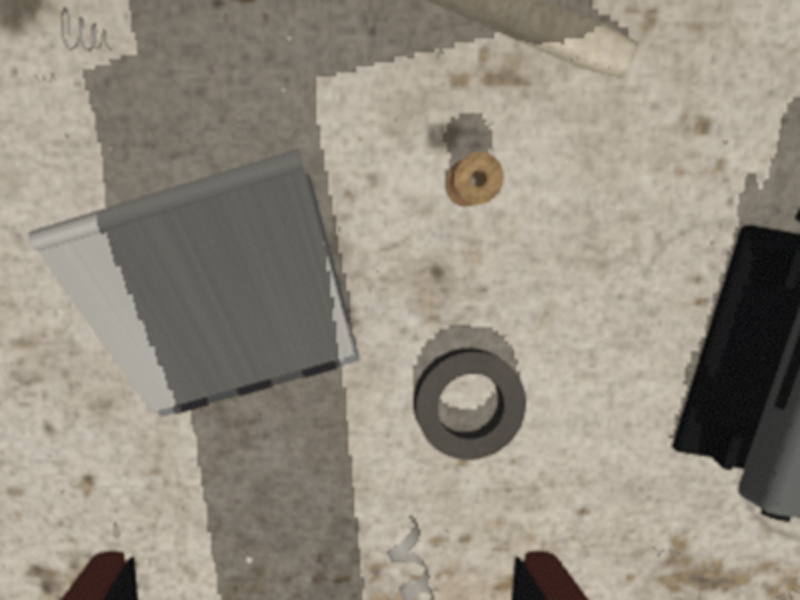

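```bash
cat > fitd.py <<'E'
from fit0 import *
w=viewer.camera_params('wrist'); w=dict(w); w['pose']=np.load('wd2.npz')['T']@w['tool_from_camera']
c=lambda u,v:(160+u/2,v/2)
obs=[(w,(53,56,106),c(30,233)),(w,(53,-56,106),c(298,151)),(w,(-50,58,0),c(160,413)),(w,(-50,-58,0),c(357,360))]
p=fit(obs,[578,177,.27]); p2=fit(obs+desk,p)
for n,uv,z in [('spool',c(477,178),30),('tape',c(470,402),18),('mallet',c(630,55),15)]: print(n,onz(w,uv,z))
E
python3 fitd.py
```

```text
[5.76284e+02 1.78660e+02 2.66000e-01] 15.243285091809932
[[-1.4, -1.2], [0.3, -0.6], [0.7, 1.7], [0.8, 1.3]]
[5.76505e+02 1.78329e+02 2.68000e-01] 15.332122682677339
[[-1.0, -1.4], [0.5, -1.0], [1.1, 1.6], [1.2, 1.0], [-0.5, -0.7], [-0.8, -0.5], [-0.2, 1.1], [0.9, 1.3], [-1.5, 0.3], [-1.0, -0.4], [1.5, 1.7], [0.3, 2.1]]
spool [637.28860773  54.72780085  30.        ]
tape [524.53985904  49.77336916  18.        ]
mallet [693.538944   -18.52438933  15.        ]
```

```bash
cat > pose.py <<'E'
from h import *
DP=np.array([576.5,178.3,0.268])
def dw(x,y,z,p=DP):
    c,s=np.cos(p[2]),np.sin(p[2]); return np.array([p[0]+c*x-s*y,p[1]+s*x+c*y,z])
psi=DP[2]; QD=quat((0,0,-1),(np.sin(psi),-np.cos(psi),0))
def corner(th,off=4.0,r=110):
    hx,hz=-45,22.5; c,s=np.cos(th),np.sin(th)
    if th<=np.pi/2:
        return hx+124*c+4, hz+124*s-14
    return hx+r*c+off*s, hz+r*s-off*c
def tcp(th,**k):
    x,z=corner(th,**k); return dw(x+10,0,z+80)
E
python3 - <<'E'
from pose import *
ths=np.radians([40,55,72,90,105,120,135,150,160])
pts=[dw(73,0,240),dw(73,0,170)]+[tcp(t) for t in ths]
for p in pts+[tcp(np.radians(178))]: 
    j=env.ik(p,QD); print(np.round(p),None if j is None else np.round(j,2))
set_gripper(0)
env.reach(pts[0],QD); env.move_l(pts[1],rate=150)
s=env.read_state(); print(s['time_s'],s['force'],s['width'],s['tool_pos'])
cv2.imwrite('pics/b1.png',viewer.camera('scene')); cv2.imwrite('pics/b1w.png',viewer.camera('wrist'))
crop(viewer.camera('scene'),180,130,200,200,3,'pics/b1c.png')
E
```

```text
[647. 198. 240.] [ 0.28  0.57  1.55 -0.    1.02  1.58]
[647. 198. 170.] [ 0.28  0.65  1.58 -0.    0.91  1.58]
[638. 195. 168.] [ 0.28  0.64  1.6  -0.    0.89  1.58]
[615. 189. 190.] [ 0.28  0.59  1.65 -0.    0.9   1.58]
[584. 180. 206.] [ 0.28  0.52  1.72 -0.    0.89  1.58]
[547. 170. 212.] [ 0.28  0.47  1.81 -0.    0.87  1.58]
[519. 163. 210.] [ 0.28  0.43  1.87 -0.    0.83  1.58]
[493. 155. 200.] [ 0.28  0.42  1.94 -0.    0.79  1.59]
[470. 149. 183.] [ 0.28  0.42  2.   -0.    0.73  1.59]
[453. 144. 161.] [ 0.28  0.44  2.04 -0.    0.66  1.59]
[444. 142. 144.] [ 0.28  0.47  2.07 -0.    0.61  1.59]
[437. 140. 110.] [ 0.28  0.53  2.09 -0.    0.52  1.59]
6.4 [-0.0627252   0.06082487  0.43169106] 0.18437057444201674 [647.28215198 197.52197948 171.23073936]
```

View pics/b1c.png

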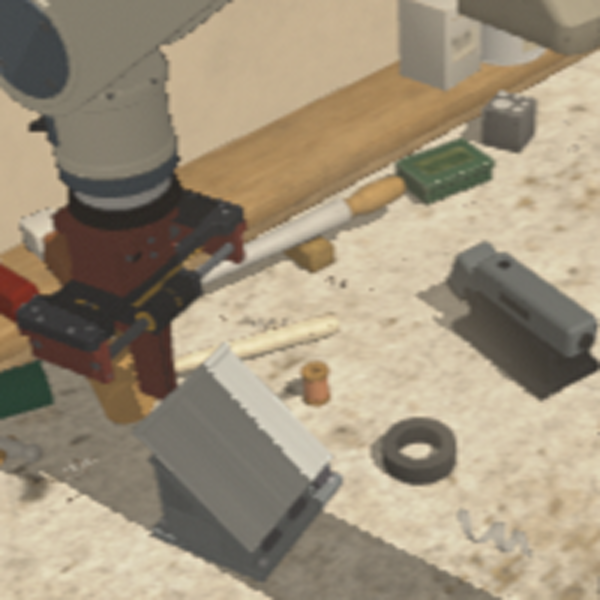

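View pics/b1w.png

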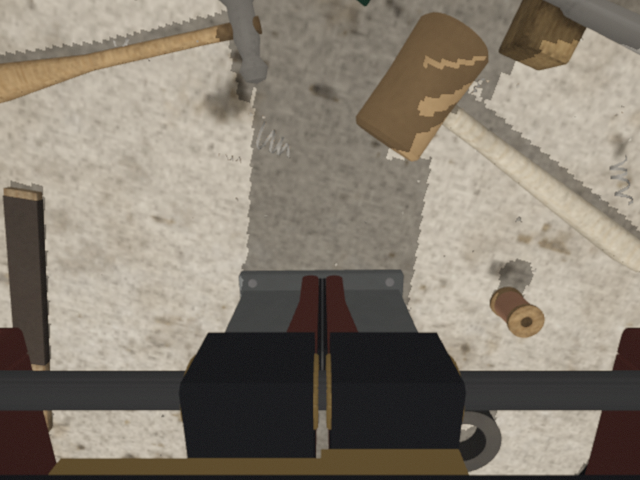

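The closed fingers stand behind the rim, near crop pixel (155,390). They are centred on the desk's rear base flange in the wrist picture. Now I'll pull the cover over.

Run:
```python
from pose import *
for d in [40,55,72,90,105,120,135,150,162]:
    r=env.move_l(tcp(np.radians(d)),rate=160,f_stop=20)
    s=env.read_state(); print(d,r,round(s['time_s'],2),np.round(s['force'],1),np.round(s['tool_pos']))
    if r: break
cv2.imwrite('pics/b2.png',viewer.camera('scene'))
crop(viewer.camera('scene'),180,130,200,200,3,'pics/b2c.png')
```

```text
40 False 6.8 [2.1 0.1 0.7] [639. 195. 169.]
55 False 7.15 [ 1.2 -0.1  0.2] [615. 189. 190.]
72 False 7.53 [ 0.5 -0.5  0.3] [584. 180. 206.]
90 False 7.92 [-0.1  1.1 -0.3] [547. 170. 212.]
105 False 8.25 [1.7 0.7 0.6] [520. 163. 210.]
120 False 8.58 [0.6 0.2 0.7] [494. 156. 200.]
135 False 8.92 [0.5 0.5 0. ] [471. 149. 183.]
150 False 9.25 [0.7 0.2 1.1] [454. 145. 161.]
162 False 9.54 [-0.1 -0.2  0. ] [444. 142. 141.]
```

View pics/b2c.png

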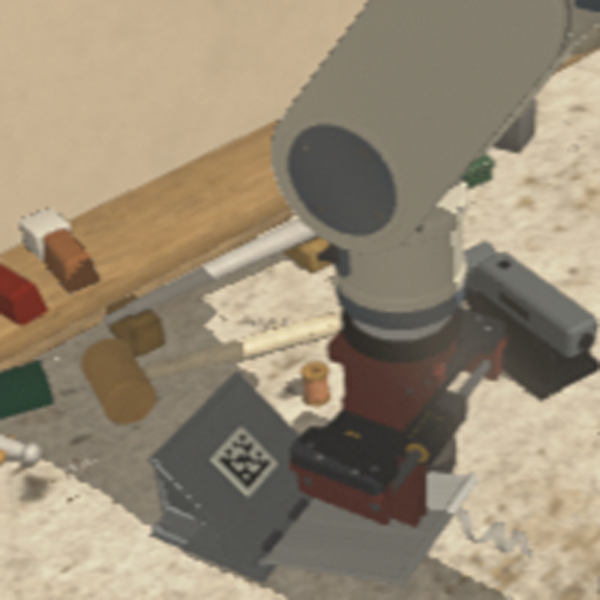

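The cover is nearly flat and the code plate shows at crop (245,460). I'll press straight down to the stop, lift, and look at the plate and the reader.

Run:
```python
from pose import *
x,y,_=tcp(np.radians(176))
r=env.move_l((x,y,94),rate=40,f_stop=10)
s=env.read_state(); print(r,s['time_s'],np.round(s['force'],1),s['tool_pos'])
env.move_l(tuple(s['tool_pos']+[0,0,150]),rate=250)
q=quat((0,0,-1),(0,-1,0))
env.reach((500,60,340),q); env.hold(.1)
s=env.read_state(); im=viewer.camera('wrist'); cv2.imwrite('pics/c1.png',im); np.savez('c1.npz',T=toolT(s)); print(s['time_s'])
a=-0.155; q=quat((0,0,-1),(np.sin(a),-np.cos(a),0))
env.reach((470,-105,260),q); env.hold(.1)
s=env.read_state(); im2=viewer.camera('wrist'); cv2.imwrite('pics/c2.png',im2); np.savez('c2.npz',T=toolT(s)); print(s['time_s'],s['tool_pos'],s['qpos'])
crop(im,150,0,300,270,2.6,'pics/c1c.png')
```

```text
True 10.4667 [-2.  -1.4 16.6] [438.88723529 140.51674794 106.9727244 ]
11.9
12.8167 [ 470.86496201 -103.88937966  260.69945242] [-2.41952818e-01  2.73852019e-01  1.97393392e+00  3.10430120e-04
  8.92307970e-01  1.48165801e+00]
```

View pics/c1c.png

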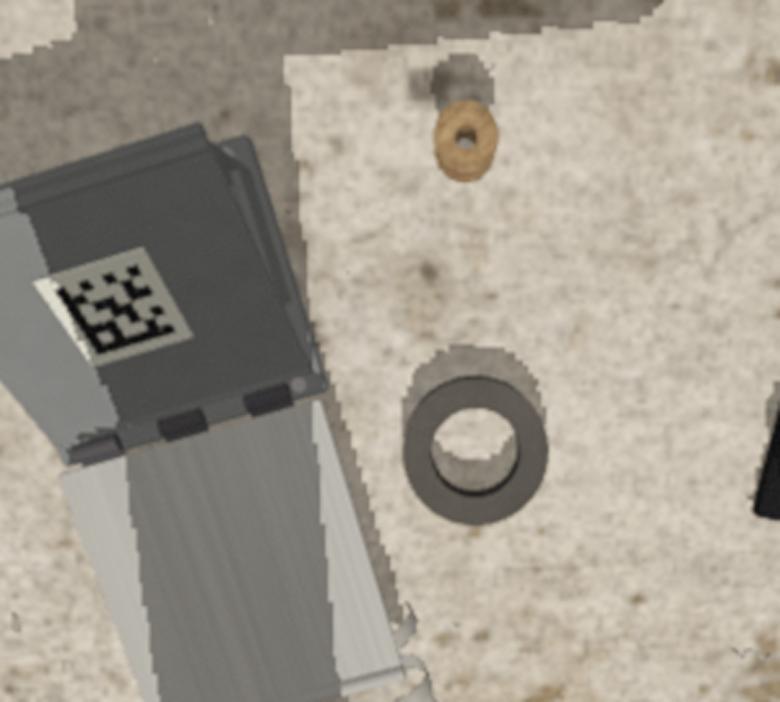

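View pics/c2.png

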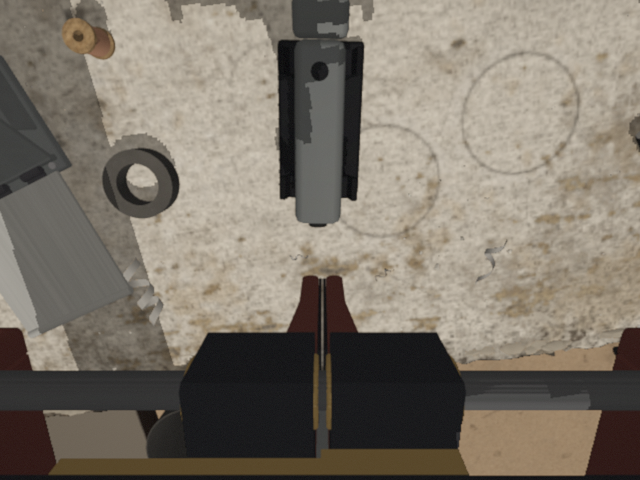

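Run:
```python
from pose import *
im=cv2.imread('pics/c2.png'); crop(im,255,0,130,240,2.5,'pics/c2c.png')
w=dict(viewer.camera_params('wrist')); K=w['tool_from_camera']
w['pose']=np.load('c1.npz')['T']@K
c=lambda u,v:(150+u/2.6,v/2.6)
cs=[(35,282),(145,248),(192,335),(95,365)]
n=np.array([-np.sin(np.radians(40)),0,np.cos(np.radians(40))])
n=dw(*n)-dw(0,0,0);
P=[]
c0=dw(0,0,52)+1.5*n
for u in cs:
    o,d=ray(w,c(*u)); P.append(o+d*((c0-o)@n)/(d@n))
P=np.array(P);print(np.round(P,1),P.mean(0),c0,[np.linalg.norm(P[i]-P[i-1]).round(1) for i in range(4)])
print(np.degrees([np.arctan2(*(P[1]-P[2])[1::-1]),np.arctan2(*(P[0]-P[3])[1::-1])]))
w['pose']=np.load('c2.npz')['T']@K
for u,z in [((296,215),70),((341,215),70),((318.5,222.5),74),((299,50),70),((345,50),70),((320,71),74),((281,198),52),((357,199),52),((280,41),52),((363,41),52),((281,198),10),((357,199),10)]: print(u,z,np.round(onz(w,u,z),1))
```

```text
[[586.7 200.3  67.1]
 [597.6 161.9  67.4]
 [568.8 154.5  42.5]
 [558.  191.5  41.9]] [577.79581549 177.06971601  54.73324994] [575.57023752 178.04468152  53.14906666] [np.float64(39.2), np.float64(39.9), np.float64(38.8), np.float64(38.6)]
[14.4962503  16.94359323]
(296, 215) 70 [486.7 -87.1  70. ]
(341, 215) 70 [ 481.6 -120.1   70. ]
(318.5, 222.5) 74 [ 479.5 -102.9   74. ]
(299, 50) 70 [ 596.  -108.3   70. ]
(345, 50) 70 [ 591.4 -138.1   70. ]
(320, 71) 74 [ 580.9 -119.9   74. ]
(281, 198) 52 [497.7 -76.   52. ]
(357, 199) 52 [ 487.9 -134.4   52. ]
(280, 41) 52 [606.7 -95.7  52. ]
(363, 41) 52 [ 597.8 -152.7   52. ]
(281, 198) 10 [490.2 -70.2  10. ]
(357, 199) 10 [ 478.9 -137.    10. ]
```

View pics/c2c.png

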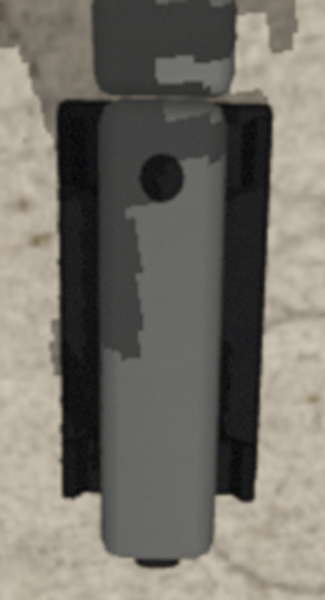

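```bash
cat > scan.py <<'E'
from pose import *
CR=np.array([549.3,-114.8,-0.168])
q_of=lambda a: quat((0,0,-1),(np.sin(a),-np.cos(a),0))
QC=q_of(CR[2])
def cw(x,y,z): return dw(x,y,z,CR)
GH=81.0  # TCP above reader underside
def scanpose(C,psi,dist=80,rw=np.array([84,0,-20.]),grip=np.array([0,0,GH])):
    e=np.array([np.cos(psi),np.sin(psi),0]);k=np.array([0,0,1.]);a=np.radians(20);b=np.radians(40)
    rx=np.cos(a)*e+np.sin(a)*k; rz=-np.sin(a)*e+np.cos(a)*k; ry=np.cross(rz,rx)
    n=-np.sin(b)*e+np.cos(b)*k
    Rr=np.c_[rx,ry,rz]; o=C+dist*n-Rr@rw
    return o+Rr@grip, quat(-rz,-ry)
CP=np.array([576.7,177.5,53.4])
E
python3 - <<'E'
from scan import *
p,q=scanpose(CP,.27); print(p,env.ik(p,q)); 
print(env.ik(cw(0,0,123),QC),env.ik(cw(0,0,200),QC))
p2,q2=scanpose(CP,.27,dist=120); print(p2,env.ik(p2,q2))
E
```

```text
[417.77300012 133.51565977 180.86281811] [ 0.28485543  0.30599929  2.27916975 -0.02466957  0.20745456  1.60889681]
[-2.27235145e-01  5.96298279e-01  1.86488490e+00 -4.44089210e-16
  6.80409476e-01  1.51156118e+00] [-2.27235145e-01  4.71161354e-01  1.84064296e+00 -4.44089210e-16
  8.29788338e-01  1.51156118e+00]
[392.99300048 126.65759327 211.50459583] [ 0.28599821  0.19783675  2.31261655 -0.01965195  0.28216628  1.60470487]
```

Run:
```python
from scan import *
env.reach(cw(0,0,210),QC); set_gripper(80)
s=env.read_state(); im=viewer.camera('wrist'); cv2.imwrite('pics/d1.png',im); np.savez('d1.npz',T=toolT(s)); print(s['time_s'],s['tool_pos'],s['width'])
sc=viewer.camera('scene');crop(sc,240,130,200,160,4,'pics/d1c.png')
```

```text
14.6083 [ 549.32231616 -114.79262805  209.98699613] 79.89327933722203
```

View pics/d1.png

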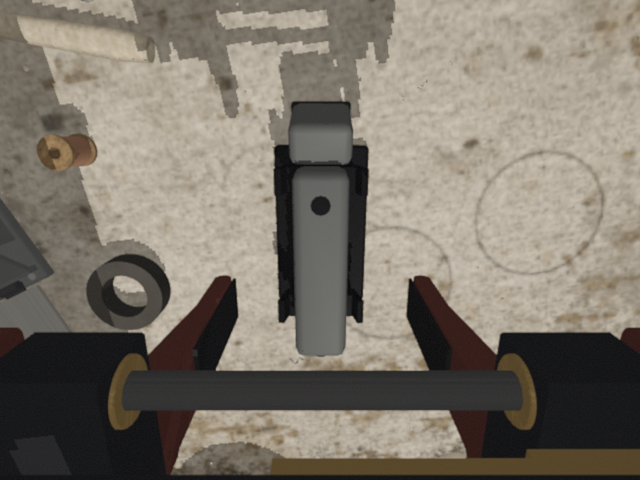

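View pics/d1c.png

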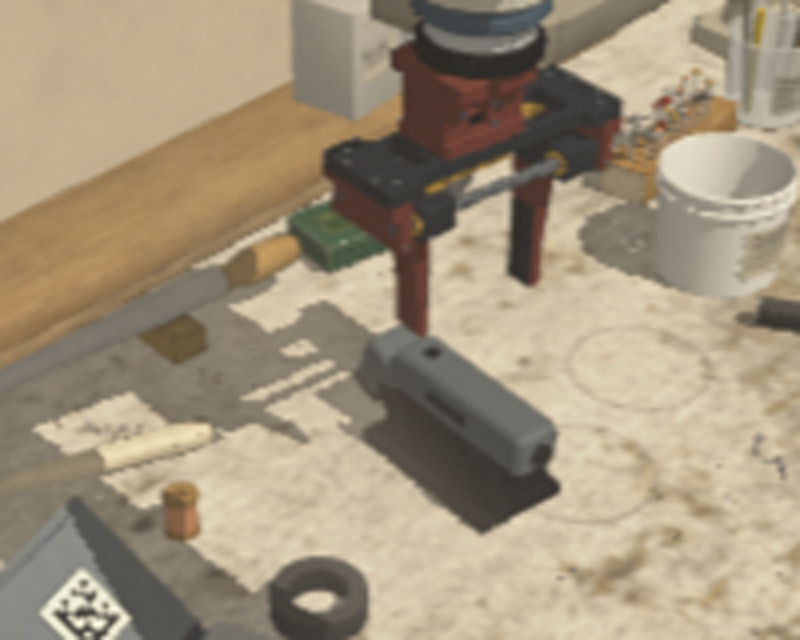

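Run:
```python
from scan import *
w=dict(viewer.camera_params('wrist')); w['pose']=np.load('d1.npz')['T']@w['tool_from_camera']
c,s=np.cos(CR[2]),np.sin(CR[2])
def loc(P): d=P[:2]-CR[:2]; return np.round([c*d[0]+s*d[1],-s*d[0]+c*d[1]],1)
for u,z in [((320.5,352),72),((320.5,168),72),((297,340),70),((345,340),70),((295,180),70),((348,180),70),((320,102),60),((279,321),52),((363,321),52),((276,147),52),((368,147),52)]: print(u,z,loc(onz(w,u,z)))
```

```text
(320.5, 352) 72 [-68.5   0.8]
(320.5, 168) 72 [53.7  0.6]
(297, 340) 70 [-60.6  16.5]
(345, 340) 70 [-60.7 -15.6]
(295, 180) 70 [46.5 15.5]
(348, 180) 70 [ 46.4 -15.5]
(320, 102) 60 [90.1  0.8]
(279, 321) 52 [-56.6  30.4]
(363, 321) 52 [-56.7 -29.4]
(276, 147) 52 [64.2 28.1]
(368, 147) 52 [ 64.1 -28.8]
```

The reader lies within about 1 mm of my estimate. I'll grasp it and lift.

Run:
```python
from scan import *
r=env.move_l(cw(0,0.5,123),rate=150,f_stop=10); print(r,env.read_state()['tool_pos'])
if not r:
    set_gripper(20); s=env.read_state(); print(s['time_s'],s['width'],s['force'],s['tool_pos'])
    np.save('grasp.npy',np.r_[s['tool_pos'],s['orientation']])
    env.move_l(cw(0,0.5,230),rate=150); s=env.read_state(); print(s['time_s'],s['width'],s['force'])
    cv2.imwrite('pics/e1w.png',viewer.camera('wrist')); crop(viewer.camera('scene'),240,100,200,160,4,'pics/e1c.png')
```

```text
False [ 549.78393591 -114.39159305  123.40738515]
16.2167 33.511028079072325 [0.12760277 0.95546807 2.01270887] [ 549.39740026 -114.30681585  123.06239071]
17.0833 34.02062701420423 [-0.17773712  0.04200848 -0.77940833]
```

View pics/e1w.png

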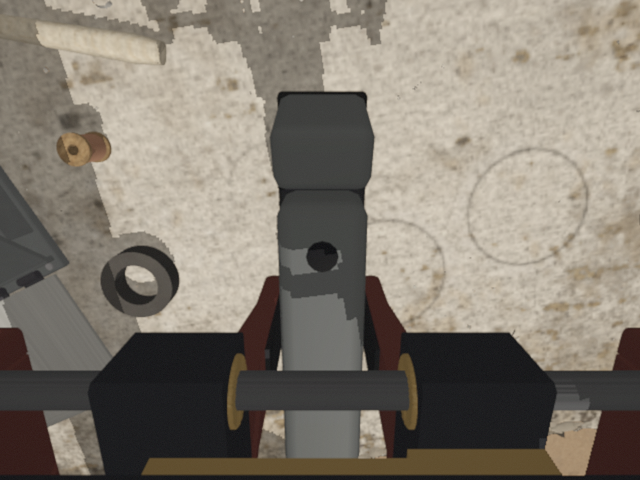

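View pics/e1c.png

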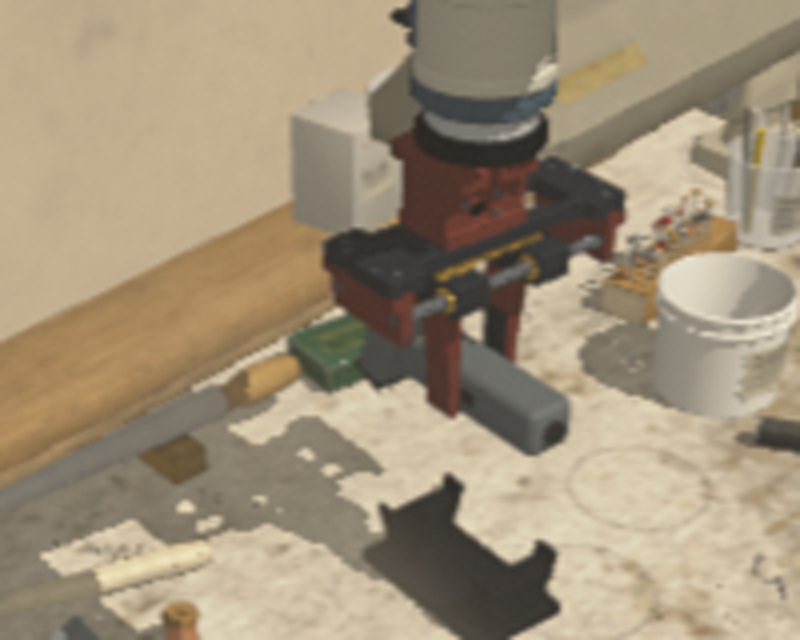

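Run:
```python
from scan import *
for d in (150,120):
    p,q=scanpose(CP,.27,dist=d); j=env.ik(p,q); print(d,p,j)
    if j is not None: break
env.reach(p,q); env.hold(.2)
s=env.read_state(); print(s['time_s'],s['width'],s['tool_pos'])
im=viewer.camera('wrist'); cv2.imwrite('pics/f1w.png',im); np.savez('f1.npz',T=toolT(s)); sc=viewer.camera('scene');cv2.imwrite('pics/f1.png',sc); crop(sc,200,180,200,160,4,'pics/f1c.png')
```

```text
150 [374.40800076 121.51404339 234.48592913] [ 0.28697769  0.11261318  2.33236182 -0.01704426  0.34764465  1.60277513]
18.4917 33.89590241048211 [375.48838952 121.13470652 234.53799583]
```

View pics/f1w.png

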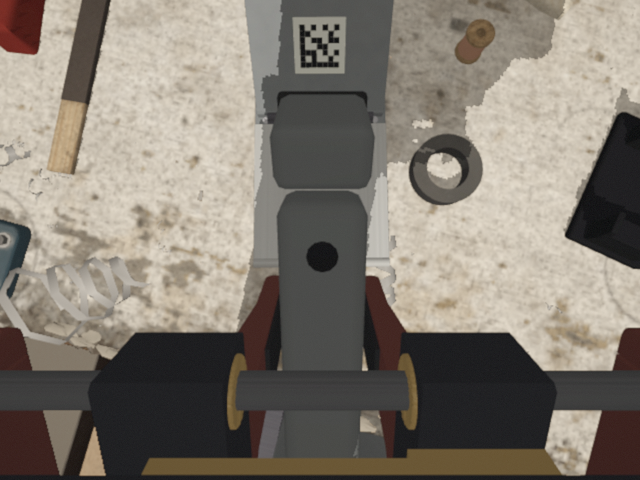

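View pics/f1c.png

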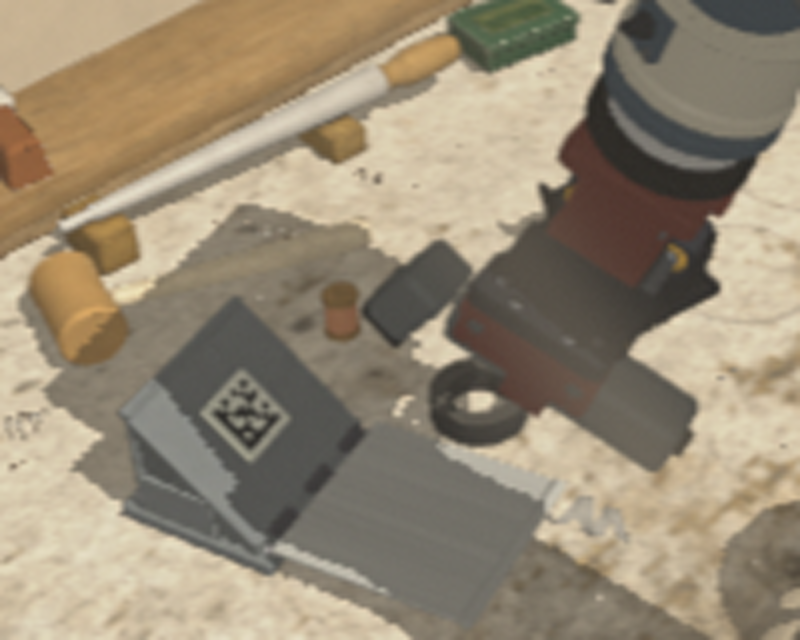

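Run:
```python
from h import *
im=cv2.imread('pics/f1w.png'); crop(im,270,0,100,110,6,'pics/f1wc.png')
```

```text
(no output)
```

View pics/f1wc.png

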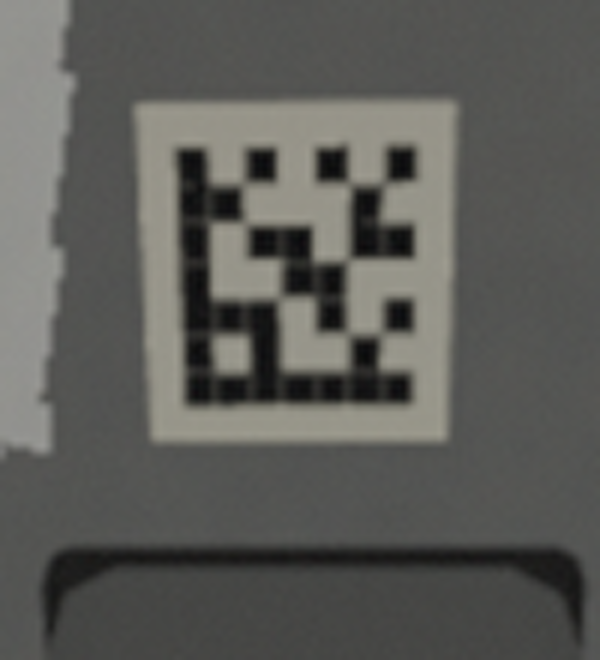

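Run:
```python
from scan import *
w=dict(viewer.camera_params('wrist')); w['pose']=np.load('f1.npz')['T']@w['tool_from_camera']
cs=np.array([(135,102),(458,100),(449,442),(150,440)])/6+[270,0]
K=np.array([[w['fx'],0,w['cx']],[0,w['fy'],w['cy']],[0,0,1]])
obj=np.array([[20,20,0],[20,-20,0],[-20,-20,0],[-20,20,0]],float)
ok,rv,tv=cv2.solvePnP(obj,cs,K,None)
F=np.diag([1,-1,-1.]); Tw=w['pose']
Rm=Tw[:3,:3]@F@cv2.Rodrigues(rv)[0]; t=Tw[:3,:3]@F@tv.ravel()+Tw[:3,3]
print('pnp',t,Rm[:,2],'tilt',np.degrees(np.arccos(Rm[2,2])),'yaw x',np.degrees(np.arctan2(Rm[1,0],Rm[0,0])))
psi=.27;n=np.array([-np.sin(.698)*np.cos(psi),-np.sin(.698)*np.sin(psi),np.cos(.698)])
P=[]
for u in cs:
    o,d=ray(w,u); P.append(o+d*((CP-o)@n)/(d@n))
P=np.array(P); print('plane',P.mean(0),[np.linalg.norm(P[i]-P[i-1]).round(1) for i in range(4)])
e=(P[0]+P[1]-P[2]-P[3]);print(np.degrees(np.arctan2(e[1],e[0]))); e=P[0]+P[3]-P[1]-P[2]; print(np.degrees(np.arctan2(-e[0],e[1])))
```

```text
pnp [576.36065525 177.66806475  54.40058652] [-0.64424992 -0.13576473  0.75266857] tilt 41.17793032170721 yaw x 15.86358527532601
plane [576.85097581 177.75712914  53.57959523] [np.float64(39.7), np.float64(40.1), np.float64(40.2), np.float64(40.2)]
15.795596135941556
15.34460211456471
```

The plate measurement agrees to under 1 mm and the side lengths come out at 40 mm. I'll move to 80 mm and hold.

Run:
```python
from scan import *
C=np.array([576.6,177.6,53.4]); p,q=scanpose(C,.271)
env.move_l(p,q,rate=80); env.hold(.3)
s=env.read_state(); print(s['time_s'],s['tool_pos']-p,np.degrees((R.from_quat(q).inv()*R.from_quat(s['orientation'])).magnitude()),s['force'],np.abs(s['dq']).max())
sc=viewer.camera('scene'); im=viewer.camera('wrist'); cv2.imwrite('pics/g1w.png',im); crop(sc,200,180,200,160,4,'pics/g1c.png')
env.hold(2.6); s=env.read_state(); print(s['time_s'],s['tool_pos']-p)
```

```text
19.9167 [0.01157088 0.00293527 0.31815719] 0.035921661150602135 [ 0.0203823  -0.07512428 -1.38498425] 0.0014564870964919395
22.6167 [ 0.0183268  -0.01314202  0.01490674]
```

View pics/g1c.png

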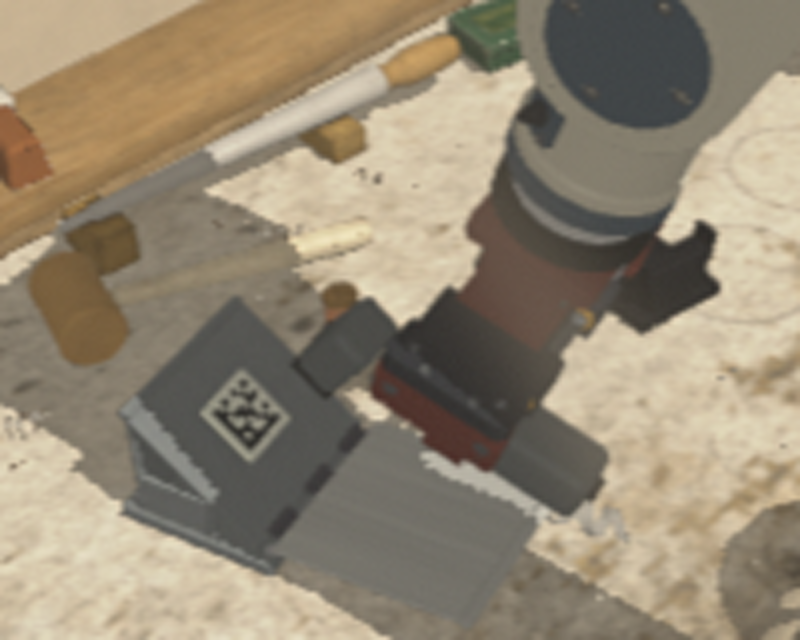

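View pics/g1w.png

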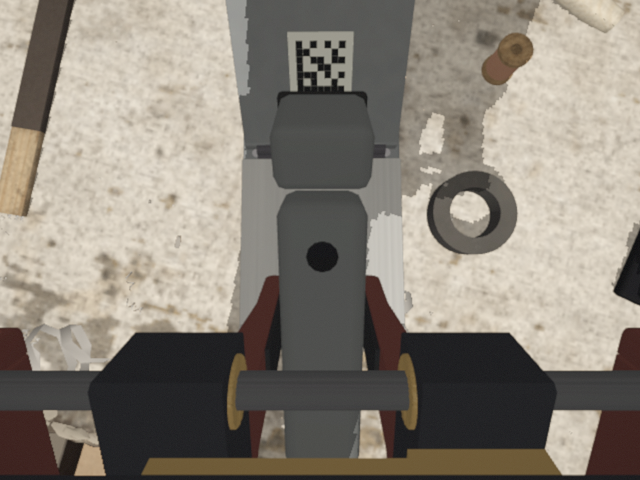

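Run:
```python
from scan import *
w=dict(viewer.camera_params('wrist')); Tc=w['tool_from_camera']; Ti=np.linalg.inv(Tc)
def pt(p): q=Ti[:3,:3]@np.array(p)+Ti[:3,3]; return np.round([w['cx']+w['fx']*q[0]/-q[2],w['cy']-w['fy']*q[1]/-q[2]],1)
for n,z in [('bar front',30),]: print(n,pt((53.7,0,81-z)))
# button x from d1 row 205
w['pose']=np.load('d1.npz')['T']@Tc
c,s=np.cos(CR[2]),np.sin(CR[2])
for u in [205,118,134,102]:
  for z in (74,65,60):
    P=onz(w,(320.5,u),z)-cw(0,0,0); x=c*P[0]+s*P[1]; print(u,z,round(x,1),pt((x,-.5,81-(z-42))))
```

```text
bar front [320.9 197. ]
205 74 32.2 [319.6 255.8]
205 65 30.2 [319.7 252.6]
205 60 29.1 [319.8 251. ]
118 74 81.0 [319.2 116.6]
118 65 81.0 [319.3 116.6]
118 60 81.1 [319.4 116.7]
134 74 72.5 [319.3 143. ]
134 65 72.2 [319.4 142.5]
134 60 72.0 [319.5 142.2]
102 74 89.3 [319.1  89.7]
102 65 89.7 [319.3  90.5]
102 60 89.9 [319.4  90.9]
```

No slip: the predicted and seen button and head rows agree. I'll retreat and put the reader back.

Run:
```python
from scan import *
C=np.array([576.6,177.6,53.4]); p,q=scanpose(C,.271,dist=150)
env.move_l(p,rate=120)
g=np.load('grasp.npy'); top=cw(0,0.5,230)
env.reach(top,QC); env.hold(.2)
cv2.imwrite('pics/h0w.png',viewer.camera('wrist'))
b=cw(0,.5,0)
r1=env.move_l((b[0],b[1],140),rate=110,f_stop=12); s=env.read_state(); print(r1,s['time_s'],s['tool_pos'],s['force'])
r=env.move_l((b[0],b[1],122.5),rate=30,f_stop=5)
s=env.read_state(); print(r,s['time_s'],s['tool_pos'],s['force'])
cv2.imwrite('pics/h1w.png',viewer.camera('wrist')); crop(viewer.camera('scene'),240,130,200,160,4,'pics/h1c.png')
```

```text
False 25.675 [ 549.82197101 -114.40103185  140.51512684] [ 0.04598488 -0.74139874 -1.55871167]
True 26.2333 [ 549.12291498 -114.23442278  122.99040273] [0.47638504 0.64088759 4.67081006]
```

View pics/h1c.png

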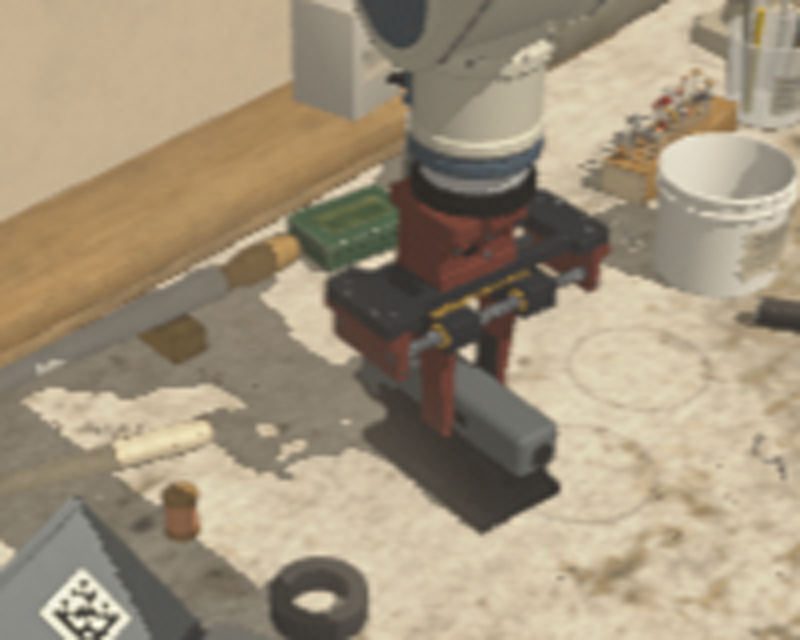

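View pics/h1w.png

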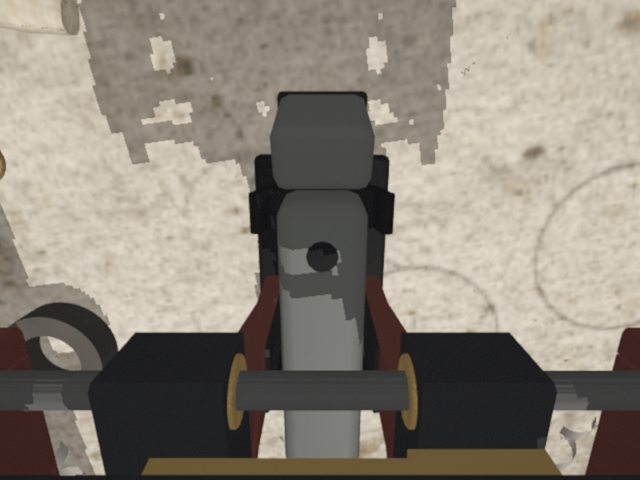

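The reader touched down at the height it was picked from (123.0 mm) and is central between the cheeks. I'll release it, lift, and check.

Run:
```python
from scan import *
set_gripper(80)
b=cw(0,.5,0); env.move_l((b[0],b[1],210),rate=120); env.hold(.1)
s=env.read_state(); cv2.imwrite('pics/i1w.png',viewer.camera('wrist')); print(s['time_s'],s['tool_pos'])
env.reach(cw(-80,0.5,330),QC)
sc=viewer.camera('scene'); cv2.imwrite('pics/i1s.png',sc); crop(sc,200,170,200,160,4,'pics/i1c.png'); cv2.imwrite('pics/i1t.png',viewer.camera('top'))
a=cv2.imread('pics/d1.png');b=cv2.imread('pics/i1w.png'); crop(np.hstack([a[80:380,220:420],b[80:380,220:420]]),0,0,400,300,2,'pics/cmp.png')
t0=cv2.imread('pics/top0.png');t1=cv2.imread('pics/i1t.png'); crop(np.vstack([t0[170:300,150:500],t1[170:300,150:500]]),0,0,350,260,2.2,'pics/cmpt.png')
```

```text
28.1667 [ 548.85472593 -114.18503958  209.05845417]
```

View pics/cmp.png

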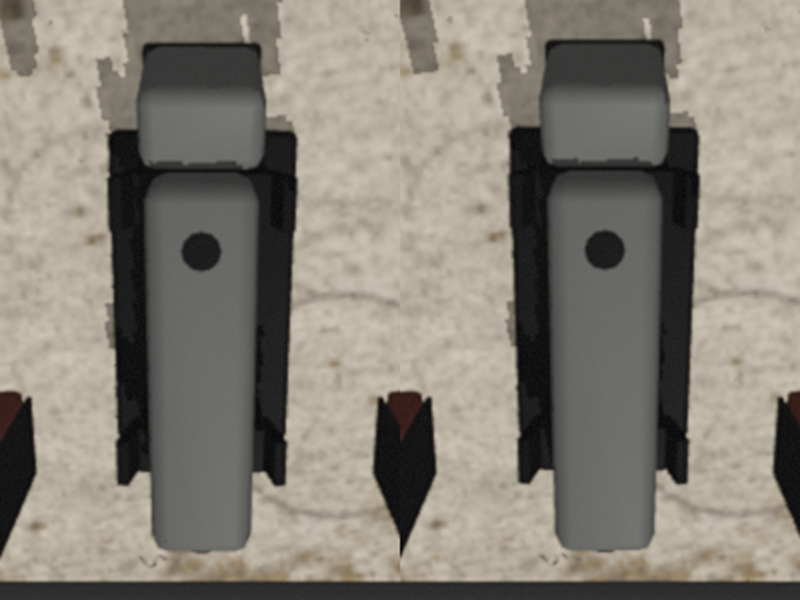

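View pics/i1c.png

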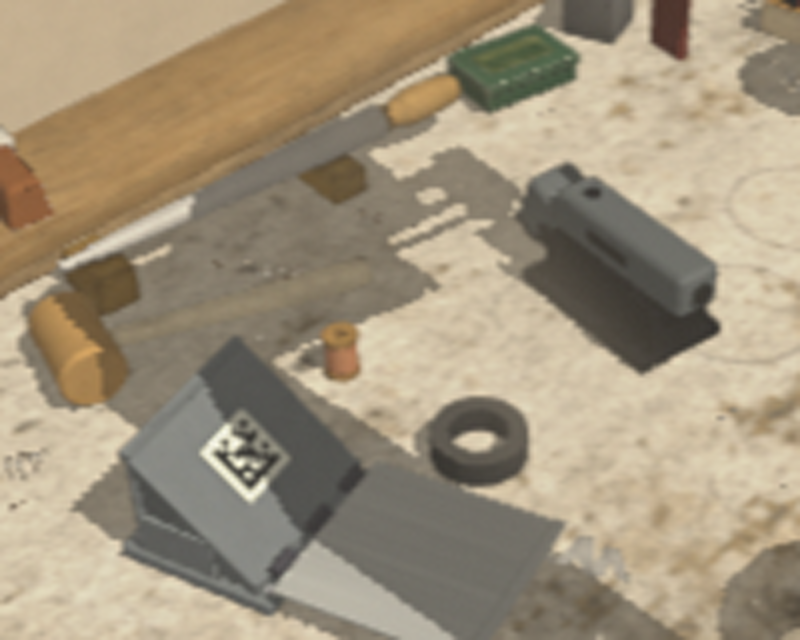

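View pics/cmpt.png

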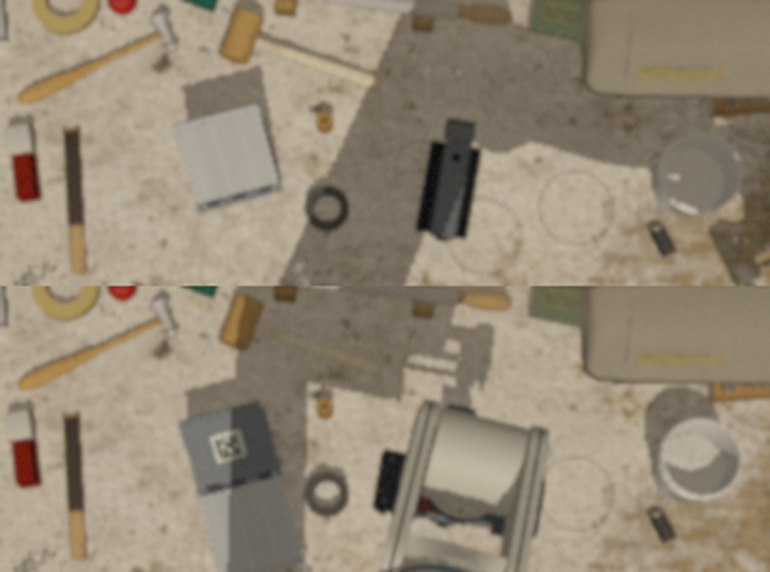

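The reader sits as before, the cover lies open, and the bystanders have not moved. I'll hand it in.

Run:
```python
from scan import *
env.hold(.3); print(env.read_state()['time_s'],env.read_state()['force']); workorder.sign_off()
```

```text
29.25 [ 0.4261173  -0.03429539  0.28091227]
the job is handed in; nothing more can be done
```

The job is done and handed in at about 29 s of the 72 s allowed; `sign_off` gave no verdict.

- **Cover:** I pulled it up from behind its rim and turned it over. I then pressed it down until it met its stop, with the fingertips 27 mm above the bench. In the last pictures it lies open.
- **Reading:** I held the window 80 mm from the plate centre, square to it, for about 2.6 s. The tool stayed within about 0.3 mm of the target pose. The measured plate positions agreed to about 1 mm in the close view; the tilt by solvePnP came out 41.2° against the nominal 40°, which I used. The reader did not slip in the grip.
- **Reader back:** it touched down at the same height it was picked from (TCP at 123.0 mm). The before and after wrist pictures match to about 1–2 px.
- **Other things:** no bystander in view had moved in the before and after top pictures. The gripper was open and clear of everything at hand-in.

The desk outline fit left residuals of about 1–2 px, and one earlier plate sighting was about 2.5 mm off. The later close view, which I used for aiming, settled it.

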